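# Hold the spring vice open at the mark

## Robot

A 6-joint arm with a two-finger parallel gripper is mounted at the origin on the work surface. World frame = base frame: x ahead of the robot, y to its left, z up, the work surface at z = 0. Lengths are in m, angles in rad, forces in N, time in s.
With the tool pointing down it reaches from about 0.275 to 0.975 m from the base axis. Payload 8.4 kg.
Tool frame: the origin (TCP) lies between the finger pads; the fingertips stand 11 mm ahead of it and the grasp point (between the pads) lies 8 mm behind it; x points along the fingers, y is the direction in which the jaws open and shut, and the axes are right-handed (so a half turn about x gives the same grasp; the last joint's range is limited). The gripper opens to 92 mm and grips with 3 to 60 N. Pads are 20 mm wide; open, the fingers measure 128 mm over their backs; the gripper's body (75 mm by 189 mm) begins 69 mm behind the grasp point.
Start: joints at [1.22, 0.353, 1.633, -0, 1.155, -0.002], TCP at [0.214, 0.587, 0.226] pointing down, gripper open.
Joint ranges: [-2.63, 2.63], [-0.92, 2.1], [0.06, 2.66], [-1.3, 4.44], [0, 2.69], [-3.02, 3.02]. Speed limits (rad/s): [2.22, 2.22, 2.79, 3.14, 3.14, 3.14].

## Interface

Orientations are given as a unit quaternion [w, x, y, z].
In Python, from workcell import robot, viewer gives the robot as it stands.
- The arm moves only by the tool move_arm, never from a script. Its argument "plan" is a list of rows, each a list of 2 entries, a list of its own where there are three numbers: the shift along the world's x, y, z in cm, then the turn about the world's z in degrees. In form: [[[x, y, z], twist], ...]. A call has exactly 8 rows; each row shifts and turns the commanded pose from where the row before left it; what a row does not reach is not made up. A row lasts 1/8 s, in which the tool goes at most 62.5 mm and 10.7 degrees, less where a joint would pass 70% of its speed; a pose out of reach is approached as far as the arm can. A call is refused whole if a number of a shift passes 6.25 or a number of a turn 10.7, either way. A call with a gripper value outside its range is refused whole. "claw" is the opening, from -1 (shut) to 1 (fully open), so that 0 is half open, set as the call begins (left out, the last holds). The fingers move at their own pace and stop on an object; "grip_force" is the grip in N (left out, the last holds). Time passes only in rows, so rows that do not move let the fingers close, or fill a call up. It gives the time, the measured TCP pose, the force and the opening at its end, in the units of the state.
- robot.get_state(): the state, without advancing time (a new reading comes with each control period).
- viewer.grab_frame(name): name is "scene" or "top"; returns a dict with "pixels" (480x640x3 uint8, red, green, blue), "depth" (480x640 float32, m along the optical axis (not along the pixel's ray), 0 where there is no reading), "vertical_fov" (degrees; the focal length in pixels is half the picture's height over the tangent of half this angle, whatever the lens; pixels are square), "cx", "cy" (the principal point, pixels), "world_from_camera" (4x4, takes a point from camera to world coordinates). Camera axes: x right, y down, z forward; pixel columns grow to the right and rows downward; lengths in m; the calibration is good to about 2 mm. A picture is of the moment at which its call begins.
- robot.job_done(): hands the job in, once; it reports no verdict.
The state is a dict: "time": time; "joint_positions": joint angles; "qvel": joint speeds; "tau": joint torques, N m; "tool_pos": TCP position; "tool_rot": TCP orientation; "force": force on the tool from outside, world axes, zero at the start; "torque": the same for the moment, N m; "finger_gap": finger opening in m.
Only numpy, scipy, OpenCV 4.12 (cv2) and the standard library are available. Lean on these libraries where they do the work, as an engineer would, in place of code of your own. Each camera call takes 0.05 s, during which the arm holds its last target.

## Task

A window rail is about to be laid into the spring vice on the joinery bench: first unlock the vice by turning its black knob anticlockwise (seen from above) as far as it goes, then pull the orange handle back, away from the fixed jaw, until the red pointer lines up with the black line on the yellow clip. Finish while still holding the handle there against its spring, without letting go, and leave the wooden offcut, the folding rule and the glue bottle beside the vice where they are.

Things in the scene. Friction and masses are not known exactly. Their poses are not given: they have to be found in the camera images.
- vice: Spring vice bolted to the bench: dark steel base plate 310 x 235 x 12 mm, fixed blue jaw at its +x end (100 mm wide, top 70 mm above the bench), a sliding jaw faces it. Origin on the bench under the slide; x runs along the slide from handle to fixed jaw, z up. In this frame the knob's axis is at x 0, y +100 mm; the handle, vice shut, at x -50, y 0. The slide under the handle is 34 mm high.
- knob_grip (a point): Point on the axis of the black lock knob, 58 mm above the bench, at the height to grip. The knob is an upright bar 50 mm long, 14 mm thick, from 35 to 75 mm above the bench, on a round 54 mm black disc; a white line on top marks its -x end. The point's x axis runs along the bar and turns with the knob; z is up.
- knob (a joint): Angle of the knob in rad. 0: fully anticlockwise seen from above, at its stop, unlocked, bar parallel to the slide. Grows clockwise to 1.65. Starts at 1.0 to 1.5, locked: a red cam under the knob stands before a steel pin on the slide, which moves only a few mm until the knob is turned below about 0.5. Friction about 0.06 N m; it stays where it is left.
- handle_grip (a point): Centre of the orange handle (as a solid: jaw_c1), 65 mm above the bench, at the height to grip: an upright crossbar on the slide, 16 mm thick along the slide, 70 mm wide across it, its top 80 mm and its foot 34 mm above the bench. It moves with the sliding jaw. Axes as the vice's. At least 60 mm are free in front of it and behind it.
- jaw (a joint): How far the slide (sliding jaw, handle and pointer together) is pulled out, in m: 0 shut, where it starts, up to 0.08 at its end stop. It is pulled along the vice's -x. A spring pulls it shut: about 5 N at the start of the travel, rising by 1.1 N per 10 mm (about 12 N at 60 mm).
- pointer (a point): Tip of the red pointer on the slide, on the middle line of a red tab 10 mm wide that stands out to the vice's -y side; 32 mm above the bench. It moves with the slide. Axes as the vice's.
- mark (a point): Middle of the black line on top of the yellow clip (16 x 22 x 20 mm high, top 32 mm above the bench), fixed beside the slide on the vice's -y side; the line runs across the slide. It lies 30 to 60 mm further out along the vice's -x than the pointer with the vice shut. Axes as the vice's. Pointer and mark are in line when their x in the vice's frame is the same.
- offcut_mid (a point): Centre of a loose light wooden offcut, 200 x 44 x 44 mm, lying beside the vice. Leave it alone.
- rule_mid (a point): Centre of a loose folded white rule, 200 x 34 x 16 mm, lying beside the vice. Leave it alone.
- glue: Loose white glue bottle, 52 mm across and 150 mm high, standing beside the vice; origin at its foot. Leave it alone.

How it is judged:
By the outcome, as a careful person would: the job done as asked, in the order asked, and still so for the second after the job is handed in, while the arm keeps its last pose, push and grip.
It also fails if it takes over 45 s, if anything falls off the work surface, if the arm or the gripper's body presses on something with over 40 N, if the wrist force passes 120 N, or if a joint passes its speed limit or range.

## Working session

There is one attempt and no reset: what is moved stays moved. The work goes in short steps, Python scripts to look and compute and a tool call to move; the robot and the scene stay as the last step left them, time stands still between calls to the robot, and variables do not carry over. Pictures are saved under pics/ and viewed, and the job is handed in when it is done.

Besides the shell and the picture viewer there is one more tool, called by a JSON object that holds its "api" and its "payload". move_arm: Moves the arm, as the interface text tells. Its arguments: {"type":"object","properties":{"plan":{"type":"array"},"claw":{"type":"number"},"grip_force":{"type":"number"}},"required":["plan"]}

```bash
mkdir -p pics
cat > h.py <<'E'
import numpy as np, cv2
from workcell import robot, viewer
def grab(n,save=None):
    f=viewer.grab_frame(n)
    if save: cv2.imwrite(f'pics/{save}.png',f['pixels'][:,:,::-1])
    return f
def K(f):
    h=f['pixels'].shape[0]; return h/2/np.tan(np.radians(f['vertical_fov'])/2)
def plane(f,u,v,z):
    T=np.array(f['world_from_camera']);k=K(f)
    d=T[:3,:3]@np.array([(u-f['cx'])/k,(v-f['cy'])/k,1]);o=T[:3,3]
    return o+d*(z-o[2])/d[2]
def proj(f,p):
    T=np.linalg.inv(np.array(f['world_from_camera']));k=K(f)
    q=T[:3,:3]@np.array(p)+T[:3,3];return q[0]/q[2]*k+f['cx'],q[1]/q[2]*k+f['cy']
E
python3 - <<'E'
from h import *
for n in('top','scene'):
    f=grab(n,n+'0');print(n,K(f),f['cx'],f['cy'],np.round(f['world_from_camera'],3).tolist())
print(robot.get_state())
E
```

```text
top 437.75653553886724 316.3487697990973 241.6934280162029 [[-0.005, -0.998, 0.064, 0.562], [-1.0, 0.007, 0.031, 0.05], [-0.031, -0.063, -0.998, 0.823], [0.0, 0.0, 0.0, 1.0]]
scene 562.9738720961541 314.0646513439721 233.06826719940418 [[0.19, 0.737, -0.648, 1.245], [0.982, -0.135, 0.133, -0.082], [0.01, -0.662, -0.75, 0.805], [0.0, 0.0, 0.0, 1.0]]
{'time': 0.1, 'joint_positions': array([ 1.21957824e+00,  3.53570952e-01,  1.63403174e+00, -2.97571814e-05,
        1.15521076e+00, -2.38325822e-03]), 'qvel': array([-0.00084582, -0.00095291, -0.00302666, -0.00059371, -0.00010542,
        0.00031526]), 'tau': array([-2.92277891e-04, -5.94917643e+01, -3.34937382e+01,  6.97833532e-02,
        1.83991768e-02,  4.45011707e-07]), 'tool_pos': array([0.21348117, 0.58696239, 0.22495571]), 'tool_rot': array([ 0.69631259,  0.12227657,  0.69644547, -0.12312973]), 'force': array([-0.33669565, -0.44227065, -0.33257461]), 'torque': array([-0.047932  ,  0.01480587, -0.02524731]), 'finger_gap': 0.09218537223090857}
```

View pics/top0.png

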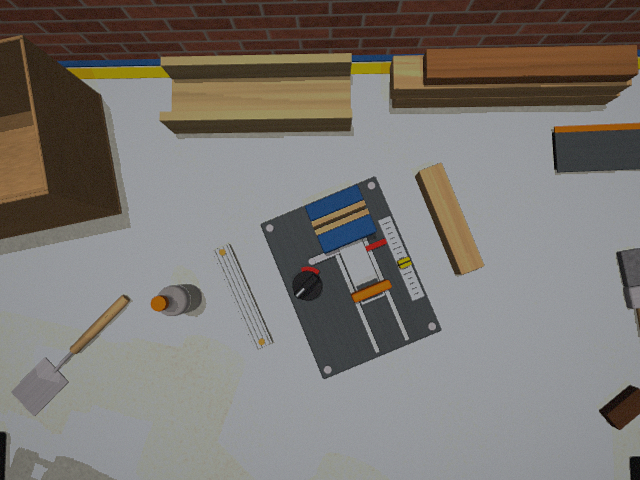

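View pics/scene0.png

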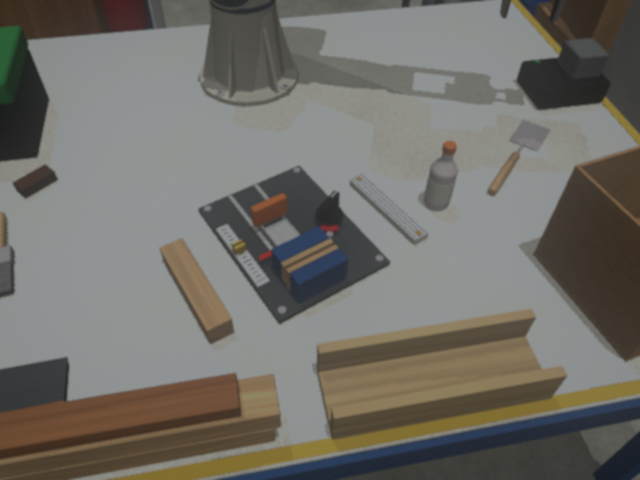

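The top view shows the handle at about (372,291), the knob at (307,285), the red pointer at (376,245) and the yellow clip at (404,263). The vice is yawed slightly anticlockwise. Next I'll zoom in and measure.

Run:
```python
from h import *
f=grab('top');im=f['pixels']
cv2.imwrite('pics/top_z.png',cv2.resize(im[170:385,255:455],None,fx=2.75,fy=2.75,interpolation=cv2.INTER_CUBIC)[:,:,::-1])
hsv=cv2.cvtColor(im,cv2.COLOR_RGB2HSV)
roi=np.zeros(im.shape[:2],np.uint8);roi[175:380,260:440]=1
def blob(lo,hi,extra=None):
    m=cv2.inRange(hsv,lo,hi)*roi
    n,l,s,c=cv2.connectedComponentsWithStats(m)
    for i in range(1,n):
        if s[i,4]>15: 
            p=np.argwhere(l==i)[:,::-1].astype(np.float32)
            print(lo,s[i],c[i],cv2.minAreaRect(p))
print('orange');blob((8,150,90),(20,255,255))
print('red');blob((0,150,90),(6,255,255));blob((172,150,90),(180,255,255))
print('yellow');blob((22,130,90),(35,255,255))
print('blue');blob((100,120,60),(125,255,255))
# bolts corners
g=cv2.cvtColor(im,cv2.COLOR_RGB2GRAY)
for u,v in((267,228),(372,185),(432,327),(327,370)):
    w=g[v-7:v+8,u-7:u+8]>150
    ys,xs=np.nonzero(w);print(u,v,xs.mean()+u-7,ys.mean()+v-7,len(xs),plane(f,xs.mean()+u-7,ys.mean()+v-7,.016))
```

```text
orange
(8, 150, 90) [352 280  40  22 365] [371.35890411 290.58356164] ((371.24554443359375, 290.6893615722656), (9.153846740722656, 40.846160888671875), 67.38013458251953)
(8, 150, 90) [260 339   4   6  19] [261.31578947 341.52631579] ((261.5, 341.5), (5.0, 3.0), 90.0)
red
(0, 150, 90) [365 239  22  12 112] [375.94642857 244.28571429] ((375.51727294921875, 244.2930908203125), (5.385164260864258, 21.540660858154297), 68.19859313964844)
(0, 150, 90) [301 267  18   7  74] [310.09459459 269.32432432] ((309.6040344238281, 269.32366943359375), (17.41054916381836, 5.626115798950195), 8.746161460876465)
yellow
(22, 130, 90) [398 257  12   7  46] [403.43478261 259.93478261] ((403.4482727050781, 259.8793029785156), (3.807887077331543, 11.686273574829102), 66.80140686035156)
(22, 130, 90) [400 261  12   8  40] [405.225 264.575] ((405.32757568359375, 264.5689697265625), (3.15682053565979, 11.698805809020996), 68.19859313964844)
blue
(100, 120, 60) [305 185  58  36 938] [333.57782516 202.35927505] ((333.59765625, 202.33432006835938), (16.461538314819336, 57.0), 67.38013458251953)
(100, 120, 60) [ 318  214   59   39 1074] [346.65270019 233.13221601] ((346.6449890136719, 233.14793395996094), (18.76923179626465, 57.384620666503906), 67.38013458251953)
267 228 264.3269230769231 228.5 52 [0.63815617 0.17178652 0.016     ]
372 185 372.9032258064516 182.41935483870967 31 [ 0.72258075 -0.03049088  0.016     ]
432 327 435.94736842105266 329.89473684210526 19 [ 0.45152448 -0.14078841  0.016     ]
327 370 327.75 375.625 16 [0.36957949 0.05554306 0.016     ]
```

View pics/top_z.png

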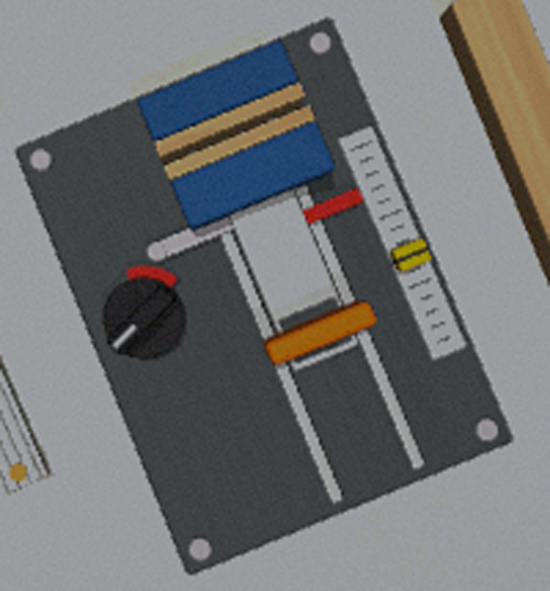

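```bash
cat >> h.py <<'E'
from scipy.spatial.transform import Rotation as R
def tooly():
    s=robot.get_state();q=s['tool_rot'];r=R.from_quat([q[1],q[2],q[3],q[0]]).as_matrix()
    return s,np.degrees(np.arctan2(r[1,1],r[0,1])),r
E
python3 - <<'E'
from h import *
f=grab('top');im=f['pixels']
Z=lambda u,v,z:plane(f,255+u/2.75-.3,170+v/2.75-.3,z)
B=np.array([[.63815617,.17178652],[.72258075,-.03049088],[.45152448,-.14078841],[.36957949,.05554306]])
ex=(B[0]+B[1]-B[2]-B[3]);a=np.degrees(np.arctan2(ex[1],ex[0]));print('base yaw',a,'center',B.mean(0))
# handle / blue edge directions
h=plane(f,371.25,290.7,.08);th=np.radians(67.38)
a1=plane(f,371.25-18,290.7+18*np.tan(np.radians(22.6)),.08);a2=plane(f,371.25+18,290.7-18*np.tan(np.radians(22.6)),.08)
d=(a1-a2)[:2];print('handle',h,'yaw',np.degrees(np.arctan2(d[1],d[0]))-90,np.linalg.norm(d))
r1=Z(228,235,.014);r2=Z(338,500,.014);d=(r1-r2)[:2];print('rail yaw',np.degrees(np.arctan2(d[1],d[0])))
# dark knob
print('knob disc',Z(145,318,.035))
w=[Z(114,347,.075),Z(135,326,.075)];d=(w[0]-w[1])[:2];print('white line',w,'dir',np.degrees(np.arctan2(d[1],d[0])))
yaw=np.radians(a);X=np.array([np.cos(yaw),np.sin(yaw)]);Y=np.array([-X[1],X[0]])
o=h[:2]+.05*X;print('origin',o,'knob pred',o+.1*Y,'angle',)
p=plane(f,375.9,244.3,.032)[:2];m=plane(f,404.35,262.2,.032)[:2]
print('pointer',(p-o)@X,(p-o)@Y,'mark',(m-o)@X,(m-o)@Y,'pull',(p-m)@X)
print('glue',plane(f,180,298,.1),plane(f,160,302,.15))
s,ty,r=tooly();print(s['tool_pos'],ty,r.round(3).tolist())
cv2.imwrite('pics/knob.png',cv2.resize(im[262:310,280:335],None,fx=10,fy=10,interpolation=cv2.INTER_CUBIC)[:,:,::-1])
E
```

```text
base yaw 22.772941973648706 center [0.54546022 0.01401257]
handle [ 0.52557172 -0.01899135  0.08      ] yaw 22.313051035050776 0.06564378267608308
rail yaw 22.101891851433557
knob disc [0.53332275 0.09090474 0.035     ]
white line [array([0.51693657, 0.108111  , 0.075     ]), array([0.5298388 , 0.09505257, 0.075     ])] dir 134.65529156911504
origin [5.71674019e-01 3.62658943e-04] knob pred [0.532966   0.09256726] angle
pointer 0.01926365735148597 -0.04410614816663322 mark -0.030257367586900286 -0.07805931739762684 pull 0.04952102493838626
glue [0.51544658 0.29929618 0.1       ] [0.51256322 0.31321498 0.15      ]
[0.21353544 0.58710546 0.22515434] 70.01278802263896 [[-0.0, 0.342, 0.94], [-0.001, 0.94, -0.342], [-1.0, -0.001, -0.0]]
```

View pics/knob.png

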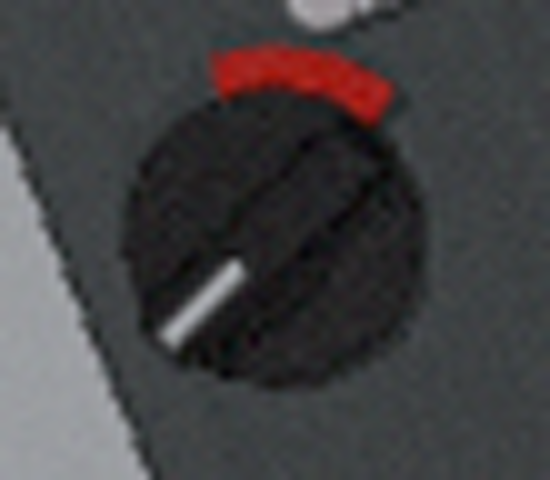

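Knob axis ≈ (0.533, 0.092), knob angle ≈ 68° (1.18 rad), vice yaw ≈ 22.5°, and the pull needed is about 49.5 mm. I'm moving over the knob now.

{"api": "move_arm", "payload": {"plan": [[[2,-3.1,0],-3.2],[[2,-3.1,0],-3.2],[[2,-3.1,0],-3.2],[[2,-3.1,0],-3.2],[[2,-3.1,0],-3.2],[[2,-3.1,0],-3.2],[[2,-3.1,0],-3.2],[[2,-3.1,0],-3.0]], "claw": 0, "grip_force": 25}}

```text
time: 1.2
tool_pos: [0.3741, 0.3383, 0.2256]
tool_rot: [0.652, 0.273, 0.652, -0.273]
force: [-0.1, 0.2, -0.6]
finger_gap: 0.0457
```

{"api": "move_arm", "payload": {"plan": [[[2,-3.1,0],0],[[2,-3.1,0],0],[[2,-3.1,0],0],[[2,-3.1,0],0],[[2,-3.1,0],0],[[2,-3.1,0],0],[[2,-3.1,0],0],[[2,-3.0,0],0]]}}

```text
time: 2.2
tool_pos: [0.5341, 0.0912, 0.2255]
tool_rot: [0.652, 0.273, 0.652, -0.273]
force: [0.2, 0.0, 0.4]
finger_gap: 0.0457
```

{"api": "move_arm", "payload": {"plan": [[[0,0,-3],0],[[0,0,-3],0],[[0,0,-2],0],[[0,0,-1],0],[[0,0,-1],0],[[0,0,0],0],[[0,0,0],0],[[0,0,0],0]]}}

```text
time: 3.2
tool_pos: [0.534, 0.0925, 0.1262]
tool_rot: [0.653, 0.273, 0.652, -0.273]
force: [-1.1, -0.3, 0.3]
finger_gap: 0.0465
```

Run:
```python
from h import *
s,ty,r=tooly();print(s['tool_pos'],ty,s['finger_gap'],s['force'],r.round(3).tolist())
f=grab('top','top1');g=grab('scene','scene1')
im=g['pixels'];cv2.imwrite('pics/scene1z.png',cv2.resize(im[60:330,180:440],None,fx=2.2,fy=2.2,interpolation=cv2.INTER_CUBIC)[:,:,::-1])
```

```text
[0.53401137 0.09245106 0.12618361] 44.61635485285083 0.046495535891266544 [-1.06880324 -0.25312011  0.32613108] [[0.001, 0.712, 0.702], [0.0, 0.702, -0.712], [-1.0, 0.001, 0.001]]
```

View pics/scene1z.png

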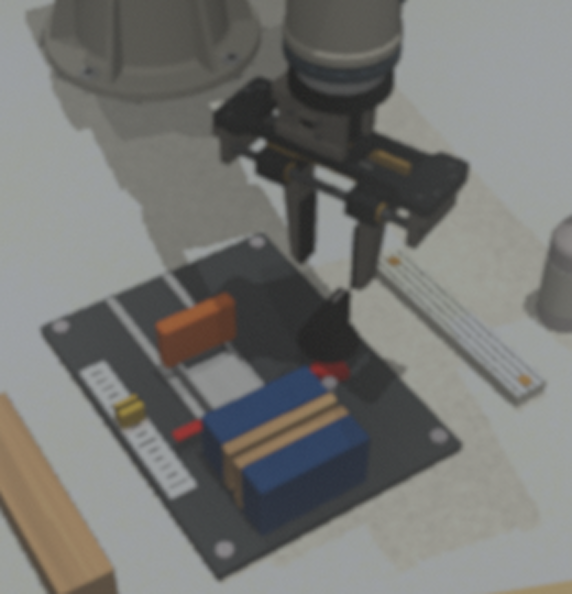

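View pics/top1.png

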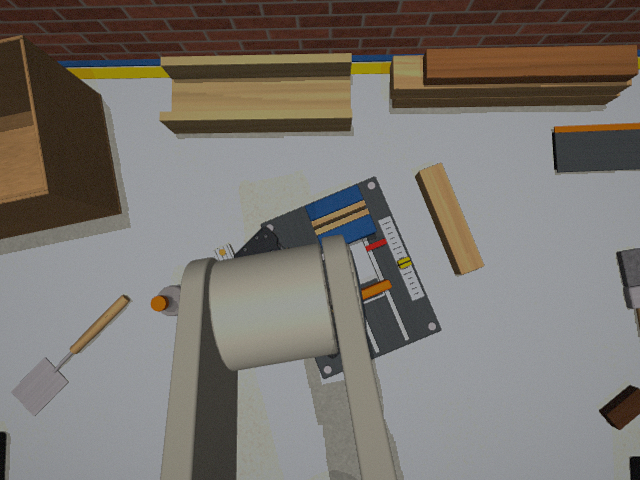

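The gripper is lined up over the knob (zoomed scene view ≈ (330,320)). I'm going down and gripping it.

{"api": "move_arm", "payload": {"plan": [[[0,0,-2],0],[[0,0,-2],0],[[0,0,-1.5],0],[[0,0,-1],0],[[0,0,-0.9],0],[[-0.1,0,0],0],[[0,0,0],0],[[0,0,0],0]]}}

```text
time: 4.3
tool_pos: [0.533, 0.0924, 0.0521]
tool_rot: [0.653, 0.273, 0.652, -0.273]
force: [0.2, -0.1, -0.2]
finger_gap: 0.0462
```

{"api": "move_arm", "payload": {"plan": [[[0,0,0],0],[[0,0,0],0],[[0,0,0],0],[[0,0,0],0],[[0,0,0],0],[[0,0,0],0],[[0,0,0],0],[[0,0,0],0]], "claw": -1, "grip_force": 25}}

```text
time: 5.3
tool_pos: [0.5332, 0.0928, 0.0517]
tool_rot: [0.653, 0.273, 0.652, -0.273]
force: [2.6, 4.7, -1.6]
finger_gap: 0.0139
```

Both fingers hold the 14 mm bar. Next I'll turn it anticlockwise.

{"api": "move_arm", "payload": {"plan": [[[0,0,0],7.5],[[0,0,0],7.5],[[0,0,0],7.5],[[0,0,0],7.5],[[0,0,0],7.5],[[0,0,0],7.5],[[0,0,0],7.5],[[0,0,0],7.5]]}}

```text
time: 6.3
tool_pos: [0.5327, 0.0912, 0.0517]
tool_rot: [0.701, -0.092, 0.701, 0.091]
force: [3.1, -6.5, 0.8]
finger_gap: 0.0139
```

Run:
```python
from h import *
s,ty,r=tooly();print(s['tool_pos'],ty,s['finger_gap'],s['force'],s['torque'])
```

```text
[0.5326704  0.09118634 0.05170391] 104.90551632401979 0.013918499918807538 [ 3.07139058 -6.45616414  0.79572735] [-1.20590897 -0.4008268  -0.01868253]
```

{"api": "move_arm", "payload": {"plan": [[[0,0,0],2],[[0,0,0],2],[[0,0,0],2],[[0,0,0],2],[[0,0,0],0],[[0,0,0],0],[[0,0,0],0],[[0,0,0],0]]}}

```text
time: 7.3
tool_pos: [0.5328, 0.091, 0.0517]
tool_rot: [0.693, -0.139, 0.693, 0.138]
force: [2.6, -7.3, 0.2]
finger_gap: 0.0137
```

Run:
```python
from h import *
s,ty,r=tooly();print(s['tool_pos'],ty,s['finger_gap'],s['force'],s['torque'])
```

```text
[0.53279467 0.09098994 0.05171158] 112.63161100998337 0.013692869213791486 [ 2.61085839 -7.31545019  0.15932094] [-1.29448461 -0.46981969 -0.30096928]
```

The torque is rising at about 112.6°, where I predicted the stop. I'll push a little further to confirm it.

{"api": "move_arm", "payload": {"plan": [[[0,0,0],1],[[0,0,0],1],[[0,0,0],1],[[0,0,0],1],[[0,0,0],0],[[0,0,0],0],[[0,0,0],0],[[0,0,0],0]]}}

```text
time: 8.3
tool_pos: [0.5325, 0.091, 0.0517]
tool_rot: [0.688, -0.163, 0.688, 0.162]
force: [1.5, -7.9, 2.7]
finger_gap: 0.0149
```

Run:
```python
from h import *
s,ty,r=tooly();print(s['tool_pos'],ty,s['finger_gap'],s['force'],s['torque'])
```

```text
[0.53254734 0.09095417 0.05171432] 116.57804112351383 0.014870336147630355 [ 1.49909209 -7.86912227  2.67193771] [-1.31363444 -0.27252369 -0.67487859]
```

The finger gap grew while the torque rose to 0.67 N m, so the knob is on its stop. Now I'll let go, rise, and look.

{"api": "move_arm", "payload": {"plan": [[[0,0,0],0],[[0,0,0],0],[[0,0,0],0],[[0,0,0],0],[[0,0,2],0],[[0,0,3],0],[[0,0,3],0],[[0,0,3],0]], "claw": 0}}

```text
time: 9.3
tool_pos: [0.5324, 0.0924, 0.1625]
tool_rot: [0.688, -0.163, 0.688, 0.163]
force: [0.0, -0.3, -0.2]
finger_gap: 0.0457
```

{"api": "move_arm", "payload": {"plan": [[[-0.1,-1.5,0],-10.5],[[-0.1,-1.5,0],-10.5],[[-0.1,-1.5,0],-10.5],[[-0.1,-1.5,0],-10.5],[[-0.1,-1.5,0],-10.5],[[-0.1,-1.5,0],-10.5],[[-0.1,-1.5,0],-10.5],[[0,-0.5,0],-10.5]]}}

```text
time: 10.3
tool_pos: [0.5254, -0.0183, 0.1616]
tool_rot: [0.619, 0.341, 0.619, -0.342]
force: [0.8, 0.5, -0.6]
finger_gap: 0.0457
```

Run:
```python
from h import *
s,ty,r=tooly();print(s['tool_pos'],ty,s['finger_gap'],s['force'],s['torque'])
f=grab('top','top2');g=grab('scene','scene2')
im=g['pixels'];cv2.imwrite('pics/scene2z.png',cv2.resize(im[60:330,180:440],None,fx=2.2,fy=2.2,interpolation=cv2.INTER_CUBIC)[:,:,::-1])
cv2.imwrite('pics/top_z2.png',cv2.resize(f['pixels'][170:385,255:455],None,fx=2.75,fy=2.75,interpolation=cv2.INTER_CUBIC)[:,:,::-1])
```

```text
[ 0.52540069 -0.01828189  0.16156287] 32.23833707412215 0.04573843072303761 [ 0.83950489  0.49612956 -0.57050858] [-0.04629007  0.00067957  0.00259425]
```

View pics/scene2z.png

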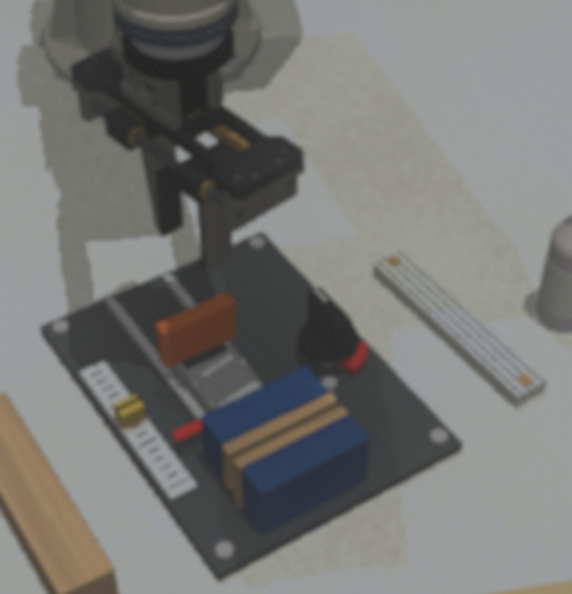

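View pics/top_z2.png

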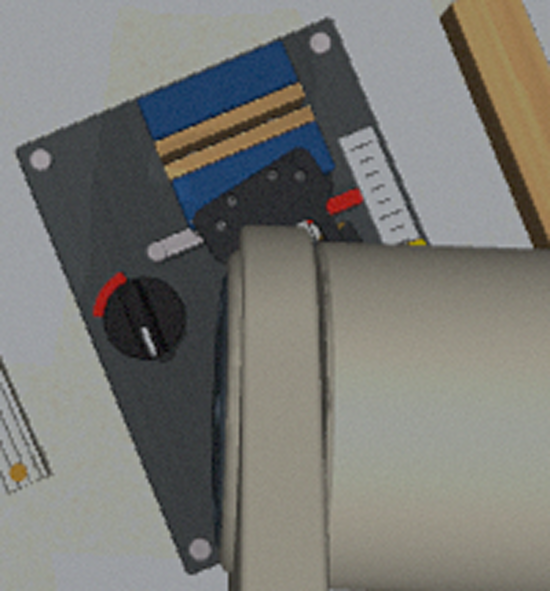

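The knob's white line (zoomed (143,328)→(154,353)) is now parallel to the rails, and the red cam has swung away from the pin. Next I'll align with the handle and go down.

Run:
```python
from h import *
im=cv2.imread('pics/top2.png');sub=cv2.cvtColor(im,cv2.COLOR_BGR2GRAY)[280:302,296:318].astype(float)
f=grab('top');ys,xs=np.nonzero(sub>110);w=sub[ys,xs]-80
print(len(xs));p=np.c_[xs+296,ys+280].astype(float);c=np.average(p,axis=0,weights=w);C=np.cov((p-c).T,aweights=w);v=np.linalg.eigh(C)[1][:,1]
v*=np.sign(v[1]);a=plane(f,*(c+4*v),.075);b=plane(f,*(c-4*v),.075);d=a-b;print(c,np.degrees(np.arctan2(d[1],d[0]))%360,'vs',202.5)
```

```text
18
[308.59250204 293.33659332] 202.13712989343935 vs 202.5
```

{"api": "move_arm", "payload": {"plan": [[[0,0,0],-5],[[0,0,0],-4.7],[[0,0,-2],0],[[0,0,-3],0],[[0,0,-2.5],0],[[0,0,-2],0],[[0,0,-1],0],[[0,0,0],0]]}}

```text
time: 11.45
tool_pos: [0.5253, -0.0174, 0.0562]
tool_rot: [0.589, 0.39, 0.59, -0.39]
force: [0.9, 0.0, 0.3]
finger_gap: 0.046
```

{"api": "move_arm", "payload": {"plan": [[[0,0,0],0],[[0,0,0],0],[[0,0,0],0],[[0,0,0],0],[[0,0,0],0],[[0,0,0],0],[[0,0,0],0],[[0,0,0],0]], "claw": -1, "grip_force": 40}}

```text
time: 12.45
tool_pos: [0.5255, -0.0178, 0.057]
tool_rot: [0.589, 0.391, 0.589, -0.391]
force: [-2.3, -1.4, 6.2]
finger_gap: 0.0159
```

Run:
```python
from h import *
s,ty,r=tooly();print(s['tool_pos'],ty,s['finger_gap'],s['force'],s['torque'])
```

```text
[ 0.52547003 -0.01781842  0.05701781] 22.880191269317347 0.01590266564551109 [-2.26622913 -1.38158452  6.17268876] [-0.34246085  0.54638043 -0.3758722 ]
```

The handle is held (15.9 mm gap). I'll pull about 45 mm first, then measure.

{"api": "move_arm", "payload": {"plan": [[[-0.52,-0.215,0],0],[[-0.52,-0.215,0],0],[[-0.52,-0.215,0],0],[[-0.52,-0.215,0],0],[[-0.52,-0.215,0],0],[[-0.52,-0.215,0],0],[[-0.52,-0.215,0],0],[[-0.52,-0.215,0],0]]}}

```text
time: 13.45
tool_pos: [0.4861, -0.0341, 0.057]
tool_rot: [0.59, 0.392, 0.588, -0.39]
force: [8.2, 9.2, -4.4]
finger_gap: 0.0159
```

Run:
```python
from h import *
s,ty,r=tooly();print(s['tool_pos'],ty,s['finger_gap'],s['force'],s['torque'])
f=grab('top','top3');g=grab('scene','scene3')
cv2.imwrite('pics/scene3z.png',cv2.resize(g['pixels'][160:330,180:440],None,fx=3,fy=3,interpolation=cv2.INTER_CUBIC)[:,:,::-1])
cv2.imwrite('pics/top_z3.png',cv2.resize(f['pixels'][200:320,330:450],None,fx=4,fy=4,interpolation=cv2.INTER_CUBIC)[:,:,::-1])
```

```text
[ 0.48612048 -0.03405713  0.05703751] 22.8519166046109 0.01589459870232714 [ 8.17400031  9.20439021 -4.41978103] [ 1.06045178 -0.73222041 -0.31984057]
```

View pics/scene3z.png

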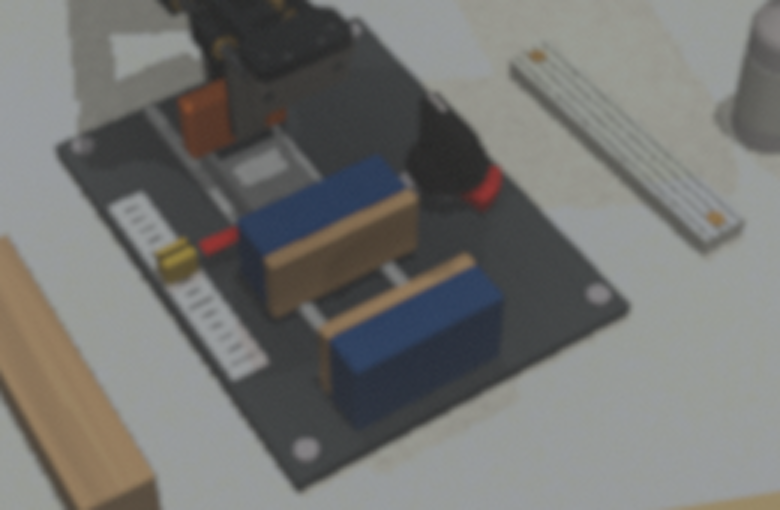

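View pics/top_z3.png

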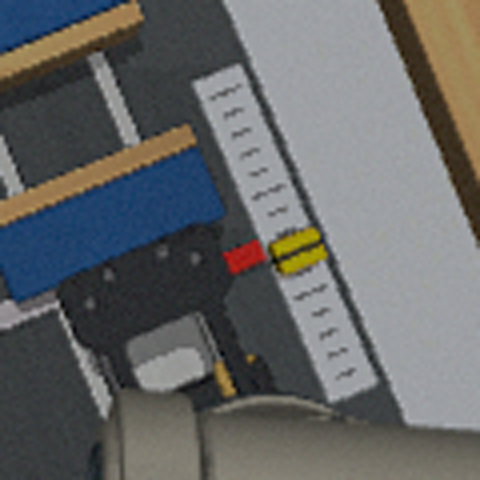

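The slide has moved freely. The red tab (zoomed top (245,257)) is still about 7 mm short of the black line ((298,252)). I'll measure this in both views.

```bash
cat > m.py <<'E'
from h import *
yaw=np.radians(22.5);X=np.array([np.cos(yaw),np.sin(yaw)]);Y=np.array([-X[1],X[0]])
O=np.array([.5717,.0003])
def cen(m,val=None):
    n,l,s,c=cv2.connectedComponentsWithStats(m.astype(np.uint8));i=1+np.argmax(s[1:,4]);return c[i],s[i,4]
def measure(tag):
    s,ty,r=tooly();print('t',s['time'],'tcp',((s['tool_pos'][:2]-O)@X*1000).round(1),s['tool_pos'].round(4),'gap',s['finger_gap'],'F',s['force'].round(1))
    for n,(u0,u1,v0,v1) in dict(top=(370,425,230,300),scene=(215,265,220,265)).items():
        f=grab(n,f'{n}_{tag}');im=f['pixels'];h=cv2.cvtColor(im,cv2.COLOR_RGB2HSV);roi=np.zeros(im.shape[:2],bool);roi[v0:v1,u0:u1]=1
        red=((h[...,0]<7)|(h[...,0]>172))&(h[...,1]>140)&(h[...,2]>80)&roi
        # clip: yellow + enclosed black line (convex hull), top face judged in both
        yel=(h[...,0]>20)&(h[...,0]<36)&(h[...,1]>110)&(h[...,2]>70)&roi
        pr,nr=cen(red);P=plane(f,*pr,.032)[:2]-O
        pts=np.argwhere(yel)[:,::-1].astype(np.float32);hull=cv2.convexHull(pts);
        M=np.zeros(im.shape[:2],np.uint8);cv2.fillConvexPoly(M,hull.astype(np.int32),1)
        g=cv2.cvtColor(im,cv2.COLOR_RGB2GRAY).astype(float)
        Me=cv2.erode(M,np.ones((3,3),np.uint8))>0
        w=np.where(Me,np.clip(np.median(g[yel])-15-g,0,None),0)
        yy,xx=np.mgrid[:480,:640];pm=np.array([(w*xx).sum(),(w*yy).sum()])/w.sum()
        Q=plane(f,*pm,.032)[:2]-O
        print(n,'red px',pr.round(1),nr,'mark px',pm.round(1),'pointer x,y mm',(P@X*1000).round(1),(P@Y*1000).round(1),'mark',(Q@X*1000).round(1),(Q@Y*1000).round(1),'remaining',((P-Q)@X*1000).round(1))
        z=im[v0:v1,u0:u1];cv2.imwrite(f'pics/{n}z_{tag}.png',cv2.resize(z,None,fx=8,fy=8,interpolation=cv2.INTER_CUBIC)[:,:,::-1])
E
python3 -c "
from m import *
measure('a')"
```

```text
t 13.55 tcp -92.7 [ 0.4857 -0.0342  0.057 ] gap 0.015622356543381264 F [ 6.7  7.2 -4. ]
top red px [390.7 263.9] 55 mark px [394.5 278.2] pointer x,y mm -23.2 -54.5 mark -49.3 -50.5 remaining 26.1
scene red px [253. 240.] 45 mark px [240.2 248.7] pointer x,y mm -20.7 -52.9 mark -15.1 -82.2 remaining -5.6
```

View pics/scenez_a.png

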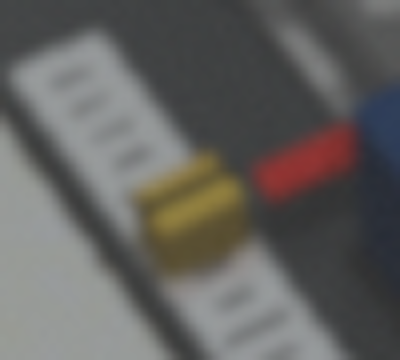

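View pics/topz_a.png

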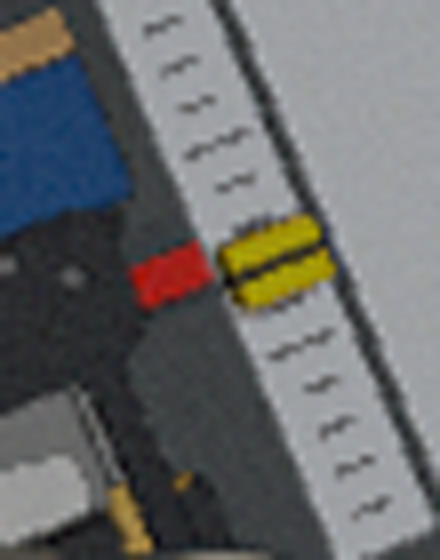

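Run:
```python
from m import *
for n,(a,b),(c,d) in (('top',(391.0,263.9),(404.2,262.0)),('scene',(253,240),(237.6,243.6))):
    f=grab(n);P=plane(f,a,b,.032)[:2]-O;Q=plane(f,c,d,.032)[:2]-O
    print(n,P@X,P@Y,Q@X,Q@Y,'rem',(P-Q)@X*1000)
# yaw from yellow line in top at start image endpoints
f=grab('top');a=plane(f,370+225/8,230+280/8,.032);b=plane(f,370+325/8,230+237/8,.032);d=(a-b)[:2];print('line yaw',np.degrees(np.arctan2(d[1],d[0]))-90)
```

```text
top -0.023445265261729003 -0.05492775974662822 -0.02945232212668989 -0.07803082945751719 rem 6.007056864960888
scene -0.020666096693533337 -0.05292636994385541 -0.028227993907312357 -0.08032393370686827 rem 7.561897213779021
line yaw 22.96926474457456
```

About 6.6 mm is left. Continuing.

{"api": "move_arm", "payload": {"plan": [[[-0.2,-0.08,0],0],[[-0.2,-0.08,0],0],[[-0.2,-0.09,0],0],[[0,0,0],0],[[0,0,0],0],[[0,0,0],0],[[0,0,0],0],[[0,0,0],0]]}}

```text
time: 14.8
tool_pos: [0.4802, -0.0365, 0.057]
tool_rot: [0.59, 0.392, 0.588, -0.39]
force: [7.0, 8.3, -3.8]
finger_gap: 0.0157
```

```bash
python3 -c "
from m import *
measure('b')"
```

```text
t 14.8 tcp -98.7 [ 0.4802 -0.0365  0.057 ] gap 0.01566952874937852 F [ 7.   8.3 -3.8]
top red px [392.  267.1] 56 mark px [394.9 280.1] pointer x,y mm -29.3 -54.3 mark -52.8 -49.9 remaining 23.5
scene red px [251.2 237.9] 43 mark px [240.3 248.8] pointer x,y mm -26.9 -53.2 mark -15.0 -82.1 remaining -12.0
```

View pics/scenez_b.png

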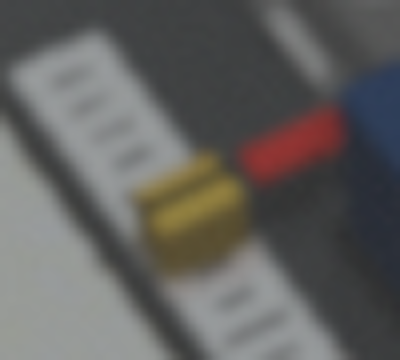

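View pics/topz_b.png

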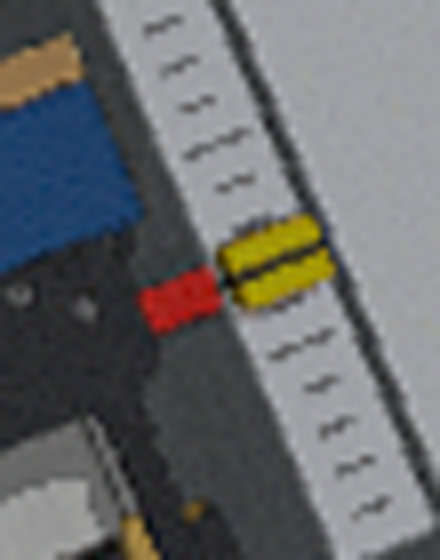

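The two are nearly in line: in the zoomed top view the red tab centre (181,299) sits on the extension of the black line. I'll refine this with sub-pixel line fits in the sharper top view.

```bash
cat > r.py <<'E'
from m import *
def refine(n):
    f=grab(n);im=f['pixels'].astype(float)
    # rectify plane z=.032 to vice frame, 0.25mm/px
    sc=.00025;W,H=260,240   # x: -y dir, y: -x dir
    xs=lambda i:-.002-i*sc ; ys=lambda j:-.040-j*sc
    jj,ii=np.meshgrid(np.arange(W),np.arange(H))
    mu=np.zeros((H,W),np.float32);mv=mu.copy()
    # homography via 4 corners
    src=[];dst=[]
    for i,j in((0,0),(H,0),(0,W),(H,W)):
        w=O+xs(i)*X+ys(j)*Y;src.append(proj(f,[w[0],w[1],.032]));dst.append((j,i))
    Hm=cv2.getPerspectiveTransform(np.float32(src),np.float32(dst))
    q=cv2.warpPerspective(f['pixels'],Hm,(W,H),flags=cv2.INTER_CUBIC)
    cv2.imwrite(f'pics/rect_{n}_{int(robot.get_state()["time"]*100)}.png',cv2.resize(q,None,fx=3,fy=3)[:,:,::-1])
    q=q.astype(float);red=np.clip(q[...,0]-1.6*np.maximum(q[...,1],q[...,2])-20,0,None);red[:, :30]=0
    yel=np.clip(q[...,0]-q[...,2]-40,0,None)
    # pointer per column centroid
    out=[]
    for j in range(48,78,4): # y -52..-59.5
        c=red[:,j];  out.append((round(-40-j*.25,1),round(-2-.25*(c*np.arange(H)).sum()/c.sum(),2)) if c.sum()>50 else None)
    print(n,'pointer',out)
    out=[]
    for j in range(124,180,8):
        c=q[:,j].sum(1);lo=int((.0295-.002-.004)/sc);seg=c[lo:lo+32];k=np.clip(np.percentile(seg,60)-seg,0,None)
        # isolate around min
        a=lo+np.argmin(seg);ww=c[a-6:a+7];k=ww.max()-ww;out.append((round(-40-j*.25,1),round(-2-.25*(a-6+(k*np.arange(13)).sum()/k.sum()),2)))
    print(n,'line',out)
refine('top');refine('scene')
E
python3 r.py; ls pics/rect*
```

```text
top pointer [(-52.0, np.float64(-29.58)), (-53.0, np.float64(-29.31)), (-54.0, np.float64(-29.45)), (-55.0, np.float64(-29.49)), (-56.0, np.float64(-29.33)), (-57.0, np.float64(-29.22)), (-58.0, np.float64(-29.37)), (-59.0, np.float64(-29.71))]
top line [(-71.0, np.float64(-30.01)), (-73.0, np.float64(-30.27)), (-75.0, np.float64(-30.07)), (-77.0, np.float64(-30.12)), (-79.0, np.float64(-29.81)), (-81.0, np.float64(-29.92)), (-83.0, np.float64(-30.14))]
scene pointer [(-52.0, np.float64(-27.1)), (-53.0, np.float64(-27.07)), (-54.0, np.float64(-26.95)), (-55.0, np.float64(-26.84)), (-56.0, np.float64(-26.85)), (-57.0, np.float64(-26.94)), (-58.0, np.float64(-26.97)), (-59.0, np.float64(-26.98))]
scene line [(-71.0, np.float64(-29.27)), (-73.0, np.float64(-28.93)), (-75.0, np.float64(-28.92)), (-77.0, np.float64(-28.8)), (-79.0, np.float64(-28.74)), (-81.0, np.float64(-28.53)), (-83.0, np.float64(-28.71))]
pics/rect_scene_1500.png
pics/rect_top_1495.png
```

About 0.6 mm remains by the top view. The scene view reads more because it also sees the tab's front face. Small nudge.

{"api": "move_arm", "payload": {"plan": [[[-0.06,-0.025,0],0],[[0,0,0],0],[[0,0,0],0],[[0,0,0],0],[[0,0,0],0],[[0,0,0],0],[[0,0,0],0],[[0,0,0],0]]}}

```text
time: 16.0
tool_pos: [0.4797, -0.0367, 0.057]
tool_rot: [0.59, 0.392, 0.588, -0.39]
force: [7.6, 9.0, -3.8]
finger_gap: 0.0154
```

```bash
python3 r.py; python3 -c "
from m import *
measure('c');f=grab('top','top4')"; ls pics/rect*
```

```text
top pointer [(-52.0, np.float64(-30.38)), (-53.0, np.float64(-30.03)), (-54.0, np.float64(-29.68)), (-55.0, np.float64(-29.95)), (-56.0, np.float64(-30.22)), (-57.0, np.float64(-30.07)), (-58.0, np.float64(-29.96)), (-59.0, np.float64(-29.99))]
top line [(-71.0, np.float64(-30.08)), (-73.0, np.float64(-30.21)), (-75.0, np.float64(-30.01)), (-77.0, np.float64(-30.08)), (-79.0, np.float64(-29.81)), (-81.0, np.float64(-30.03)), (-83.0, np.float64(-30.18))]
scene pointer [(-52.0, np.float64(-27.43)), (-53.0, np.float64(-27.52)), (-54.0, np.float64(-27.56)), (-55.0, np.float64(-27.55)), (-56.0, np.float64(-27.56)), (-57.0, np.float64(-27.55)), (-58.0, np.float64(-27.55)), (-59.0, np.float64(-27.52))]
scene line [(-71.0, np.float64(-29.38)), (-73.0, np.float64(-29.01)), (-75.0, np.float64(-28.95)), (-77.0, np.float64(-28.87)), (-79.0, np.float64(-28.75)), (-81.0, np.float64(-28.7)), (-83.0, np.float64(-28.66))]
t 16.1 tcp -99.2 [ 0.4796 -0.0367  0.057 ] gap 0.0162020655579602 F [ 7.3  8.8 -4.4]
top red px [392.  267.4] 57 mark px [395.3 280.3] pointer x,y mm -29.8 -54.1 mark -53.3 -50.3 remaining 23.5
scene red px [250.7 237.9] 43 mark px [240.7 248.5] pointer x,y mm -27.3 -53.9 mark -15.1 -81.2 remaining -12.3
pics/rect_scene_1500.png
pics/rect_scene_1610.png
pics/rect_top_1495.png
pics/rect_top_1605.png
```

View pics/top4.png

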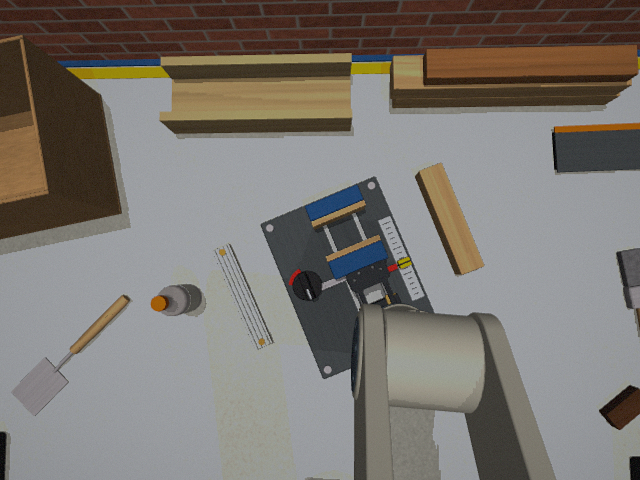

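View pics/scene_c.png

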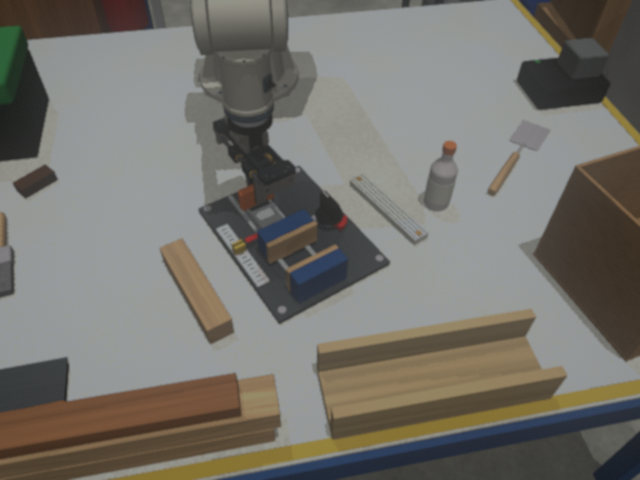

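The pointer and the line agree to 0.1 mm in the top view. The offcut (450,220), rule (243,297) and bottle (180,300) are where they were at the start, and the knob is still at its stop. Handing in.

```bash
python3 -c "
from workcell import robot
print(robot.job_done())"
```

```text
the job is handed in; nothing more can be done
None
```

I unlocked the vice, pulled the handle back to the mark and handed the job in at about 16 s with the gripper still holding the handle.

- **Knob:** I turned it anticlockwise by about 68°, until the reaction torque rose to about 0.67 N m at its stop. The white line then measured 202.1°, against 202.5° for parallel to the slide. In the last picture the knob still looked at its stop.
- **Handle:** I pulled it about 49.6 mm along the slide. It is still held with a 40 N grip setting, and the arm is carrying about 11–12 N sideways.
- **Pointer against mark:** The top view put the pointer at −30.0 mm and the black line at −30.1 mm along the slide, so they are in line.
- **Disagreeing check:** The slanted scene view still showed the pointer about 1.3 mm short. I put that down to it also seeing the red tab's front face, and I trusted the top view.
- **A check that failed:** One of my scripts mislocated the black line because of its colour mask, so I ignored its "remaining" figures and used separate line fits instead.
- **Other objects:** The offcut, rule and glue bottle look unmoved in the last pictures; I compared them by eye only.

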